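# Lift the round pail off its sprung keeper hook

## Task

Take the round pail off its hook on the rack: push it back against the hook's sprung keeper until its crossbar is clear of the hook's lip, lift it off, and stand it gently, upright, on the middle of the square plywood board. Leave the square caddy hanging on the other hook.

Things in the scene. Friction and masses are not known exactly. Their poses are not given: they have to be found in the camera images.
- pail_grip (a point): Centre of the wooden handle (16 mm thick along x, 60 long y, 22 high z) of the round steel pail, 180 g, hung on either hook. 55 mm below it a 10 mm steel crossbar along y rests on the hook; rods 66 mm apart in y join handle, bar and pail. Pail: 67 mm wide, 50 deep, rim 135 and underside 185 mm below this point; the hook's arm runs between bar and rim (75 mm gap). Axes as the rack's.
- caddy_grip (a point): Centre of the wooden handle of the other hung vessel, a square steel caddy 66 x 66 x 50 mm on the rack's other hook, with the same handle, crossbar and rods at the same heights. It must stay hanging there.
- hook_rack: Rack; origin on the table below the resting crossbars' line, x back from hook tips to the upright (x=88 mm, top z=175). Hooks at y=+75, -75: arm 12 wide, 10 thick, top z=155; upturned tip x=-17 to -7, with a lip back over the bar to x=12, z=169 to 177. Behind the bar (x=0, z=160), a sprung keeper slides along +x, up to 40 mm, 1.5 to 3.5 N. Push bar 20-38 in +x, raise 35-50, draw off 85+ in -x.
- board_top (a point): Centre of the top face of the fixed square plywood board, 140 x 140 x 15 mm, flat on the table on the robot's right; z up. Between it and the rack stands a banding wheel, its round head about 100 mm above the table: carry the pail's underside above that.
Things that resemble listed ones, but are neither listed nor needed, are in the scene too. What is shaped like the part that bears pail_grip but blue is not meant.

How it is judged (in metres and radians):
On the way:
1. the pail, still on its hook and upright, has been pushed back against the keeper by at least 15 mm (x of pail_grip in the frame of hook_rack above 0.015 m and z of pail_grip in the frame of hook_rack between 0.2 and 0.235 m and angle between pail_grip's own z axis and vertical below 0.25 rad), for 0.05 s.
At the end, for the whole second after the job is handed in: The round pail stands upright (within 7 degrees) on the plywood board, its centre within 35 mm of the board's centre, and the square caddy still hangs on its hook, its handle within 25 mm of where it was (horizontal distance between pail_grip and board_top below 0.035 m and z of pail_grip in the frame of board_top between 0.175 and 0.192 m and angle between pail_grip's own z axis and vertical below 0.12 rad and distance of caddy_grip from where it was at the start of the episode below 0.025 m); the robot touches nothing.
It fails at once if the pail was dropped onto the board (faster than 0.6 m/s within 50 mm above it) (horizontal distance between pail_grip and board_top below 0.1 m and z of pail_grip in the frame of board_top below 0.235 m and linear speed of pail above 0.6 m/s).
It fails at once if the caddy was taken off its hook or knocked (handle moved more than 50 mm) (distance of caddy_grip from where it was at the start of the episode above 0.05 m).
It also fails if it takes over 48 s, if anything falls off the work surface, if the arm or the gripper's body presses on something with over 40 N, if the wrist force passes 120 N, or if a joint passes its speed limit or range.

## Robot

A 6-joint arm with a two-finger parallel gripper is mounted at the origin on a cart in front of the work surface, level with it; the furniture and walls round the work are solid. World frame = base frame: x ahead of the robot, y to its left, z up, the work surface at z = 0. Lengths are in mm, angles in rad, forces in N, time in s.
With the tool pointing down it reaches from about 400 to 925 mm from the base axis. Payload 12.5 kg.
Tool frame: the origin (TCP) lies at the very end of the fingers, on their centre line; the grasp point (between the pads) lies 19 mm behind it (env.tcp_to_grasp is the distance from the TCP to the grasp point, in mm); z points along the fingers, x is the direction in which the jaws open and shut, and the axes are right-handed (so a half turn about z gives the same grasp; the last joint's range is limited). The gripper opens to 95 mm and grips with 3 to 60 N. Pads are 20 mm wide; open, the fingers measure 119 mm over their backs; the gripper's body (75 mm by 180 mm) begins 59 mm behind the grasp point.
Start: joints at [1.03, 0.491, 1.559, -0, 1.092, -0.106], TCP at [263.254, 566.872, 214.661] pointing down, gripper open.
Joint ranges: [-3.1, 3.1], [-0.84, 2.19], [0.05, 2.79], [-1.13, 4.28], [0.06, 2.93], [-2.69, 2.69]. Speed limits (rad/s): [2.22, 2.22, 2.79, 3.14, 3.14, 3.14].

## Interface

Orientations are given as [roll, pitch, yaw] about the fixed x, y, z axes, in that order (R = Rz(yaw) Ry(pitch) Rx(roll)).
In Python, from cell import env, vision, job gives the robot as it stands.
- The arm moves only by the shell command python3 -m pendant 'ROWS' [OPENING]. ROWS is JSON, a list of rows, each a list of 4 numbers: the shift along the tool's x, y, z in mm, then the turn about the tool's z in degrees. In form: [[tx, ty, tz, turn], ...]. A call has 1 to 8 rows; each row is the pose to reach, as a shift and turn from the pose measured when the call began, along the tool's axes at that moment; what a row does not reach only later rows make up. A row lasts 1/8 s, in which the tool goes at most 62.5 mm and 10.7 degrees, less where a joint would pass 70% of its speed; a pose out of reach is approached as far as the arm can. A call with a gripper value outside its range is refused whole. OPENING is the closure, from 0 (fully open) to 1 (shut), set as the call begins (- or left out, the last holds). The fingers move at their own pace and stop on an object; the grip force is fixed at half the most. Time passes only in rows, so rows that repeat a pose let the fingers close. It gives the time, the measured TCP pose, the force and the opening at its end, in the units of the state.
- env.state(): the state, without advancing time (a new reading comes with each control period).
- vision.read_camera(name): name is "scene" or "top" or "wrist"; returns a dict with "pixels" (480x640x3 uint8, red, green, blue), "intrinsics" (3x3 intrinsics, pixels), "R" (3x3) and "t" (3): a world point X has camera coordinates R X + t; the wrist camera has in their place "tool_from_camera" (4x4, takes a point from camera to tool coordinates, whose origin is the TCP and whose axes are the tool frame's). Camera axes: x right, y down, z forward; pixel columns grow to the right and rows downward; lengths in mm; the calibration is good to about 2 mm. A picture is of the moment at which its call begins: read the wrist's pose just before it. There is no depth.
- job.job_done(): hands the job in, once; it reports no verdict.
Trained networks look in a picture, given as the dict that the camera call returned (one of the last four; its "shot" number tells which), for a name from the list of things; names that differ only in an ending like _2 or _b are one class to them, and where a whole thing is asked for, a point or a joint stands for the part that bears it (a point fixed in the world has none). Each returns a list of dicts, best first, with "confidence" (0 to 1); they miss things now and then, are a little off and sometimes report something else, mostly with a low value. They report only what shows in the picture. A call takes as long as a camera call. They do not tell look-alikes from the thing itself.
- vision.find_in(picture, query): "at" ([x, y, z] in mm, in the coordinates of the camera as it stood for that picture, good to about 4 mm: the middle of the surface that is visible of it).
- vision.regions_of(picture, query): "pixels" (480x640 bool, what is visible of it).
The state is a dict: "t": time; "joints": joint angles; "qvel": joint speeds; "tau": joint torques, N m; "eef_pos": TCP position; "tcp_rot": TCP orientation; "ft_force": force on the tool from outside, world axes, zero at the start; "moment": the same for the moment, N m; "opening": opening from 0.0 (shut) to 1.0 (fully open).
Only numpy, scipy, OpenCV 4.12 (cv2) and the standard library are available. Lean on these libraries where they do the work, as an engineer would, in place of code of your own. Each camera call takes 0.05 s, during which the arm holds its last target.

## Working session

There is one attempt and no reset: what is moved stays moved. The work goes in short steps, Python scripts to look and compute and a shell command to move; the robot and the scene stay as the last step left them, time stands still between calls to the robot, and variables do not carry over. Pictures are saved under pics/ and viewed, and the job is handed in when it is done.

```bash
ls; mkdir -p pics
cat > h.py <<'E'
from cell import env, vision, job
import numpy as np, cv2
def shot(name,fn):
    s=env.state(); p=vision.read_camera(name)
    cv2.imwrite('pics/'+fn,cv2.cvtColor(p['pixels'],cv2.COLOR_RGB2BGR)); return s,p
def world(p,c):
    return np.array(p['R']).T@(np.array(c)-np.array(p['t']))
def px(p,c):
    u=np.array(p['intrinsics'])@np.array(c); return u[:2]/u[2]
def ray(p,u,v):
    R=np.array(p['R']);d=R.T@np.linalg.inv(p['intrinsics'])@np.array([u,v,1.]);return -R.T@np.array(p['t']),d
def onz(p,u,v,z):
    c,d=ray(p,u,v);return c+d*(z-c[2])/d[2]
def proj(p,X):
    return px(p,np.array(p['R'])@np.array(X)+np.array(p['t']))
E
python3 - <<'E'
from h import *
print(env.state())
for n in ['scene','top']:
    s,p=shot(n,n+'1.png')
    print(n,(-np.array(p['R']).T@np.array(p['t'])).round())
    for q in ['pail_grip','caddy_grip','hook_rack','board_top']:
        for r in vision.find_in(p,q): print(q,round(r['confidence'],2),world(p,r['at']).round(),px(p,r['at']).round())
E
```

```text
pics
{'t': 0.0, 'joints': array([ 1.03038531e+00,  4.91550741e-01,  1.55944411e+00,  2.39436075e-05,
        1.09168697e+00, -1.05616964e-01]), 'qvel': array([-3.19192139e-04, -4.76100625e-04,  8.77841749e-05, -7.11259386e-04,
        1.52451799e-03, -8.48344566e-04]), 'tau': array([ 2.24584757e-03, -6.12649870e+01, -2.58187616e+01,  6.93263789e-02,
        4.81950038e-02, -1.00560819e-04]), 'eef_pos': array([263.1256723 , 566.65083837, 214.06906214]), 'tcp_rot': array([-3.14145671e+00,  1.08086628e-03,  1.13599130e+00]), 'ft_force': array([ 0.52840094, -0.81211865, -0.33289187]), 'moment': array([0.00857862, 0.01191797, 0.02043767]), 'opening': 1.0014766724725157}
scene [-122. -476.  839.]
pail_grip 0.73 [390. 308.  48.] [179. 265.]
pail_grip 0.57 [502. 167.  81.] [246. 251.]
caddy_grip 0.74 [533. 304.  72.] [216. 230.]
hook_rack 0.78 [587. 187.  77.] [260. 232.]
hook_rack 0.29 [ 411. -331.   14.] [403. 380.]
board_top 0.75 [ 409. -329.   12.] [401. 381.]
top [ 442.   11. 1420.]
pail_grip 0.86 [506. 173.  81.] [242. 294.]
pail_grip 0.83 [394. 311.  46.] [186. 339.]
pail_grip 0.67 [790. 317.  50.] [191. 182.]
caddy_grip 0.72 [539. 315.  65.] [186. 279.]
hook_rack 0.9 [584. 243.  16.] [219. 264.]
board_top 0.7 [ 427. -325.   14.] [439. 331.]
```

View pics/scene1.png

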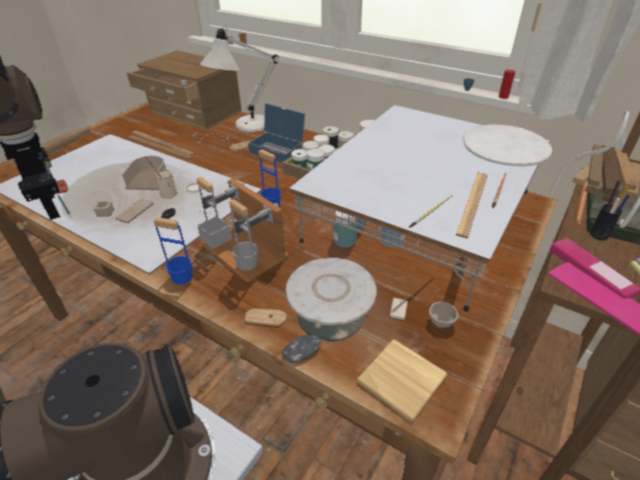

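View pics/top1.png

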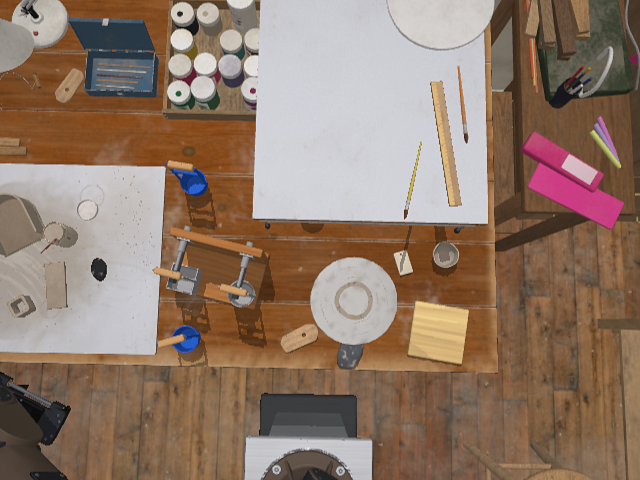

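Run:
```python
import cv2
a=cv2.imread('pics/scene1.png')[180:340,140:300];b=cv2.imread('pics/top1.png')[230:370,150:290]
cv2.imwrite('pics/c1.png',cv2.resize(a,(600,600),interpolation=2));cv2.imwrite('pics/c2.png',cv2.resize(b,(600,600),interpolation=2))
```

```text
(no output)
```

View pics/c1.png

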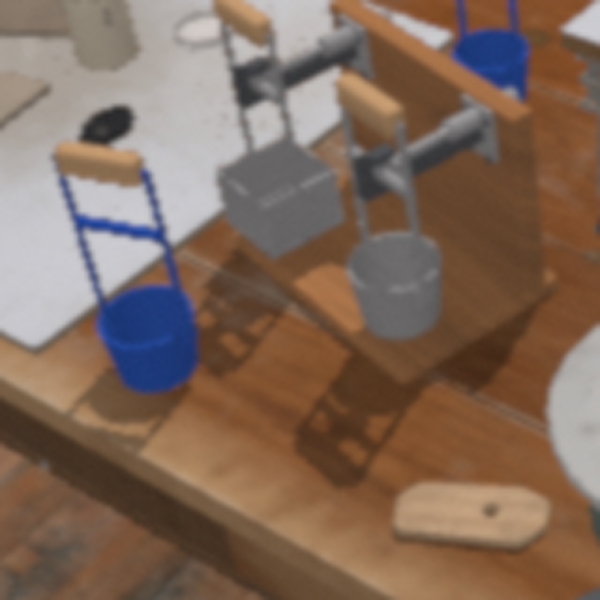

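View pics/c2.png

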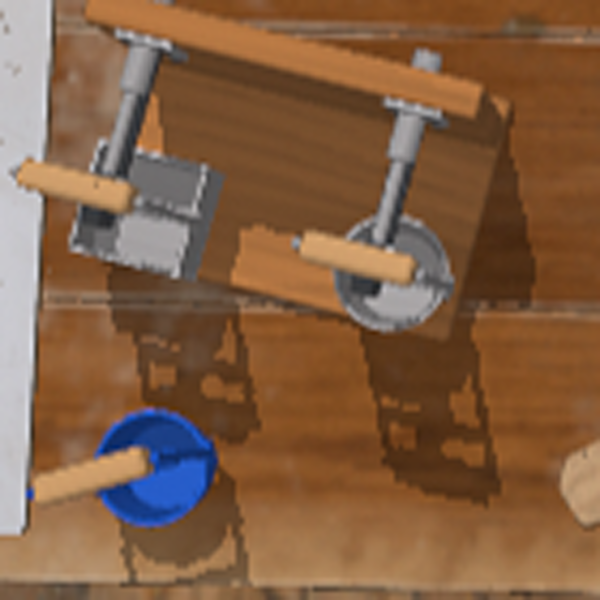

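Candidates: the round steel pail at scene (239,208) / top (233,290); blue pails at scene (168,225), (268,157) and top (180,340), (182,168), excluded for being blue; square caddy at scene (205,185) / top (168,273). I chose the grey round one, and the crops show a round steel pail on the hook nearer the board.

Run:
```python
from h import *
T=vision.read_camera('top');S=vision.read_camera('scene')
def tri(a,b):
    c1,d1=ray(T,*a);c2,d2=ray(S,*b)
    k=np.linalg.lstsq(np.c_[d1,-d2],c2-c1,rcond=None)[0]
    p,q=c1+d1*k[0],c2+d2*k[1]; return ((p+q)/2).round(1),np.linalg.norm(p-q).round(1)
print('pail handle',tri((233.3,289.5),(238.9,207.7)))
f=lambda u,v:(150+u*140/600,230+v*140/600)
g=lambda u,v:(140+u*160/600,180+v*160/600)
print('z220',onz(T,*f(357,253),220+0))
a=onz(T,*f(303,243),220);b=onz(T,*f(413,268),220);print('handle ends',a,b,np.degrees(np.arctan2(*(a-b)[1::-1])))
a=onz(T,*f(16,172),220);b=onz(T,*f(132,197),220);print('caddy ends',a,b,(a+b)/2,np.degrees(np.arctan2(*(a-b)[1::-1])))
print('caddy',tri(f(75,184),g(243,18)))
# upright top edge, z=175 ; front edge
a=onz(T,*f(88,18),175);b=onz(T,*f(478,113),175);print('upright',a,b,np.degrees(np.arctan2(*(a-b)[1::-1])))
r=vision.regions_of(T,'board_top')
for x in r[:2]:
    m=x['pixels'];v,u=np.nonzero(m);print('board',x['confidence'],m.sum(),u.mean(),v.mean(),onz(T,u.mean(),v.mean(),15))
    print(cv2.minAreaRect(np.c_[u,v].astype(np.float32)))
    rc=cv2.minAreaRect(np.c_[u,v].astype(np.float32)); print(onz(T,*rc[0],15))
for q in ['pail_grip','caddy_grip']:
  for x in vision.regions_of(T,q):
    v,u=np.nonzero(x['pixels']);print(q,x['confidence'],len(u),u.mean(),v.mean())
```

```text
pail handle (array([509.6, 175.9, 211.2]), np.float64(1.4))
z220 [509.69670423 175.23081722 220.        ]
handle ends [514.17047475 203.07544078 220.        ] [502.6957189  146.28652641 220.        ] 78.57663471281032
caddy ends [547.19487907 351.97716571 220.        ] [535.72327227 291.78814815 220.        ] [541.45907567 321.88265693 220.        ] 79.20924262671417
caddy (array([542.9, 323.5, 210.3]), np.float64(1.1))
upright [635.12638235 331.14247033 175.        ] [588.65483856 119.74137645 175.        ] 77.60206856480941
board 0.61 3038 437.7834101382488 332.47235023041475 [ 422.76599686 -322.312283     15.        ]
((438.0231018066406, 332.3497009277344), (55.80499267578125, 56.03307342529297), 8.746162414550781)
[ 423.08945179 -322.92703398   15.        ]
pail_grip 0.97 689 181.82148040638606 339.9230769230769
pail_grip 0.96 819 189.15384615384616 177.76434676434675
pail_grip 0.76 553 239.22061482820976 293.7866184448463
caddy_grip 0.69 792 181.8068181818182 278.9343434343434
```

```bash
cat >> h.py <<'E'
from scipy.spatial.transform import Rotation as Ro
def need(x,y,z,yaw):
    s=env.state();R=Ro.from_euler('xyz',s['tcp_rot']).as_matrix()
    d=R.T@(np.array([x,y,z])-s['eef_pos'])
    dy=(yaw-np.degrees(s['tcp_rot'][2])+180)%360-180
    print('t',s['t'],'tcp',s['eef_pos'].round(1),'rot',np.degrees(s['tcp_rot']).round(2),'F',s['ft_force'].round(1),'open',round(s['opening'],3))
    print('shift',d.round(1),'turn',round(-dy,1))
E
python3 -c "
from h import *
need(509.5,175.5,330,-12.3)"
python3 -m pendant '[[0,0,-50,0],[0,0,-116,0]]'
```

```text
t 0.75 tcp [263.3 566.9 214.6] rot [-180.     -0.     65.09] F [0.7 0.2 0. ] open 0.996
shift [-251.2  388.2 -115.4] turn 77.4
t: 1.0
eef_pos: [263.1, 566.5, 327.5]
tcp_rot: [-3.141, 0.003, 1.136]
ft_force: [0.2, 0.8, 0.4]
opening: 0.998
```

```bash
python3 -m pendant '[[-32,48,0,10],[-64,97,0,20],[-96,145,0,30],[-128,194,0,39],[-160,242,0,49],[-192,290,0,59],[-224,339,0,69],[-251,388,0,77.4]]'; python3 -m pendant '[[0,0,0,0],[0,0,0,0]]'
python3 - <<'E'
from h import *
need(509.5,175.5,330,-12.3)
s,p=shot('wrist','w1.png')
print(p['tool_from_camera'])
E
```

```text
t: 2.0
eef_pos: [509.9, 173.6, 328.4]
tcp_rot: [3.139, 0.0, -0.22]
ft_force: [0.3, 0.6, -0.2]
opening: 1.0
t: 2.25
eef_pos: [509.7, 173.6, 328.4]
tcp_rot: [3.139, 0.001, -0.22]
ft_force: [0.3, -0.2, 0.1]
opening: 1.0
t 2.25 tcp [509.7 173.6 328.4] rot [ 1.7988e+02  4.0000e-02 -1.2610e+01] F [ 0.3 -0.2  0.1] open 1.0
shift [-0.7 -1.8 -1.6] turn -0.3
[[ 9.99999981e-01 -1.91068092e-04 -3.38344008e-05  5.66322756e-01]
 [ 1.92761925e-04  9.58206200e-01  2.86078381e-01 -8.10093079e+01]
 [-2.22401179e-05 -2.86078383e-01  9.58206219e-01 -1.69994619e+02]
 [ 0.00000000e+00  0.00000000e+00  0.00000000e+00  1.00000000e+00]]
```

View pics/w1.png

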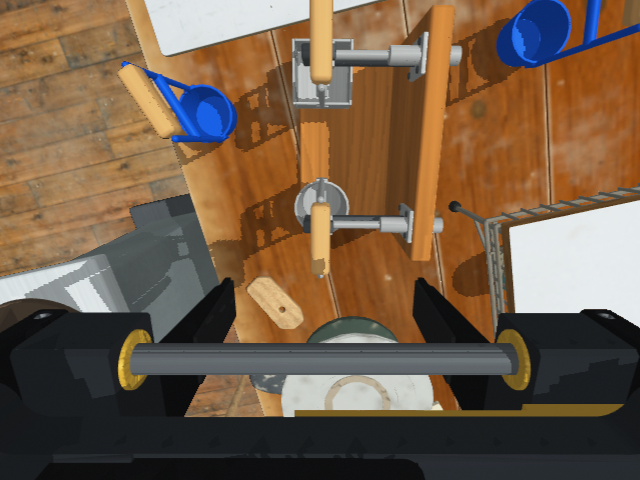

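The wrist view shows the steel pail's handle from (320,204) to (320,275), centred between the jaws, parallel to the rack; the caddy's handle is at (321,40).

Run:
```python
from h import *
s=env.state();p=vision.read_camera('wrist')
R=Ro.from_euler('xyz',s['tcp_rot']).as_matrix();M=np.array(p['tool_from_camera'])
def wz(u,v,z):
    d=R@M[:3,:3]@np.linalg.inv(p['intrinsics'])@np.array([u,v,1.]);c=s['eef_pos']+R@M[:3,3]
    return (c+d*(z-c[2])/d[2]).round(1)
for uv in [(312,238),(330,238),(320,203),(320,275),(320.5,239)]: print(uv,wz(*uv,224))
print('caddy',wz(321,45,224))
print('upright',wz(438,5,175),wz(419,258,175))
for q in ['pail_grip']:
  for r in vision.find_in(p,q): print(r['confidence'],(s['eef_pos']+R@(M[:3,:3]@np.array(r['at'])+M[:3,3])).round(1),px(p,r['at']))
im=cv2.imread('pics/w1.png')[180:300,260:380];cv2.imwrite('pics/w1c.png',cv2.resize(im,(600,600),interpolation=0))
```

```text
(312, 238) [501.2 179.6 224. ]
(330, 238) [515.6 176.4 224. ]
(320, 203) [514.  206.3 224. ]
(320, 275) [500.4 146.5 224. ]
(320.5, 239) [507.8 177.2 224. ]
caddy [539.3 315.1 224. ]
upright [639.2 333.6 175. ] [594.1 123.8 175. ]
0.84 [509.6 179.4 213.5] [322.12629133 232.74982725]
0.73 [792.9 307.5  38.3] [535.1523165   39.88886601]
0.6 [394.7 317.8 134.5] [175.75904171 101.98539555]
```

View pics/w1c.png

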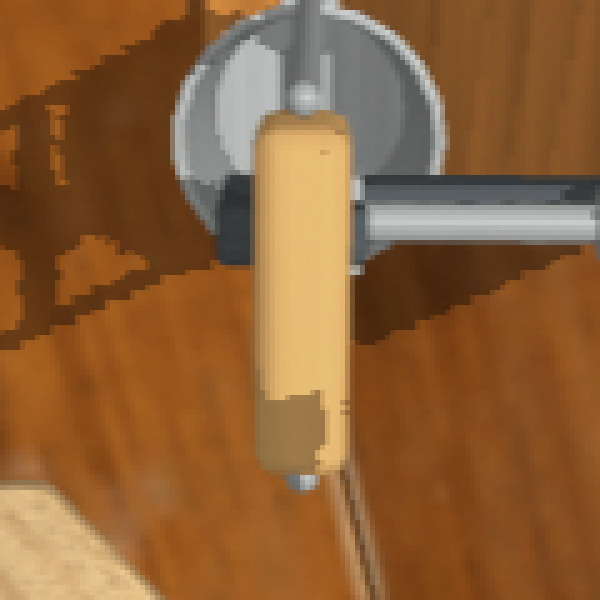

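```bash
python3 -c "
from h import *
need(508.5,177,196,-12.5)"
```

```text
t 2.4 tcp [509.3 174.5 328.6] rot [ 1.7988e+02  1.0000e-02 -1.2510e+01] F [0.3 0.3 0.1] open 1.0
shift [ -1.3  -2.5 132.6] turn -0.0
```

```bash
python3 -m pendant '[[-1,-2.5,35,0],[-1,-2.5,70,0],[-1,-2.5,95,0],[-1,-2.5,115,0],[-1,-2.5,127,0],[-1,-2.5,132,0],[-1,-2.5,132,0]]'; python3 -m pendant '[[0,0,0,0],[0,0,0,0],[0,0,0,0],[0,0,0,0]]' 0.8
python3 - <<'E'
from h import *
need(508.5,177,196,-12.5)
shot('wrist','w2.png')
E
```

```text
t: 3.28
eef_pos: [508.8, 177.2, 196.9]
tcp_rot: [3.14, -0.0, -0.218]
ft_force: [-0.0, -0.5, -0.1]
opening: 1.001
t: 3.78
eef_pos: [508.9, 177.1, 197.0]
tcp_rot: [3.14, -0.0, -0.218]
ft_force: [-0.0, -1.0, -0.2]
opening: 0.632
t 3.775 tcp [508.9 177.1 197. ] rot [ 1.7989e+02 -2.0000e-02 -1.2480e+01] F [-0.  -1.  -0.2] open 0.632
shift [-0.4  0.2  1. ] turn 0.0
```

View pics/w2.png

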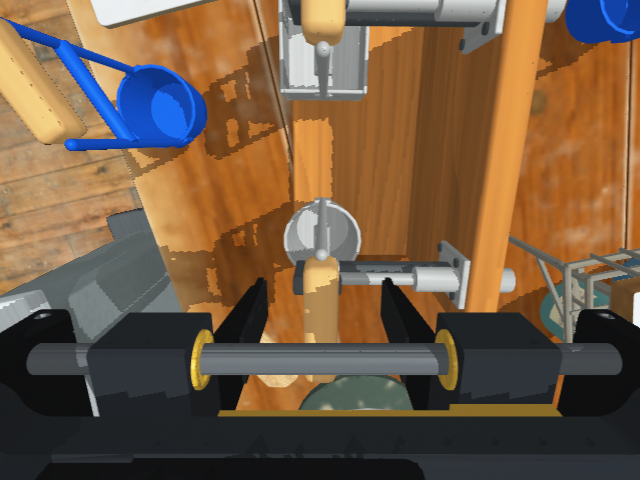

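The handle (320,320) is centred between the jaws, which are still closing. I'll go on closing.

```bash
python3 -m pendant '[[0,0,0,0],[0,0,0,0],[0,0,0,0],[0,0,0,0],[0,0,0,0],[0,0,0,0],[0,0,0,0]]' 1.0
python3 - <<'E'
from h import *
need(508.5,177,196,-12.5)
shot('wrist','w3.png')
E
```

```text
t: 4.7
eef_pos: [508.8, 177.2, 196.9]
tcp_rot: [3.14, 0.0, -0.218]
ft_force: [-1.2, -0.2, -0.5]
opening: 0.166
t 4.7 tcp [508.8 177.2 196.9] rot [179.89   0.   -12.48] F [-1.2 -0.2 -0.5] open 0.166
shift [-0.3  0.2  0.9] turn 0.0
```

View pics/w3.png

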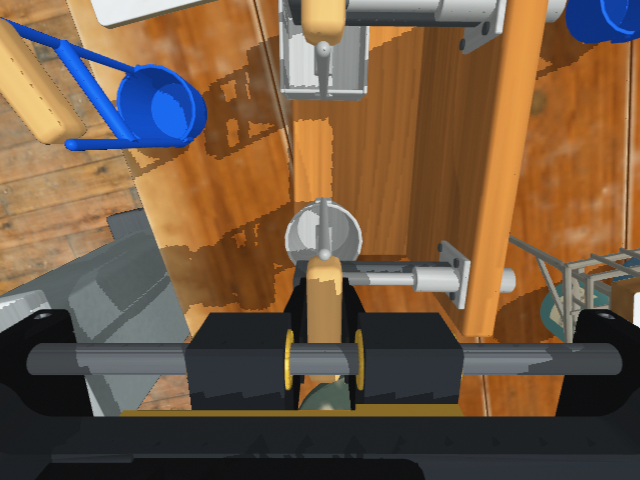

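The jaws are on the handle (16 mm). Now I'll push back 30 mm.

```bash
python3 -m pendant '[[6,0,0,0],[12,0,0,0],[18,0,0,0],[24,0,0,0],[30,0,0,0],[30,0,0,0],[30,0,0,0]]'
python3 - <<'E'
from h import *
need(508.5,177,196,-12.5)
shot('wrist','w4.png');shot('scene','s4.png')
E
python3 -c "
import cv2
cv2.imwrite('pics/s4c.png',cv2.resize(cv2.imread('pics/s4.png')[150:310,140:300],(600,600),interpolation=2))"
```

```text
t: 5.62
eef_pos: [538.4, 170.5, 196.8]
tcp_rot: [3.14, -0.001, -0.218]
ft_force: [-1.2, -1.8, 0.6]
opening: 0.167
t 5.625 tcp [538.4 170.5 196.8] rot [ 1.7989e+02 -5.0000e-02 -1.2480e+01] F [-1.2 -1.8  0.6] open 0.167
shift [-30.6   0.1   0.8] turn 0.0
```

View pics/w4.png

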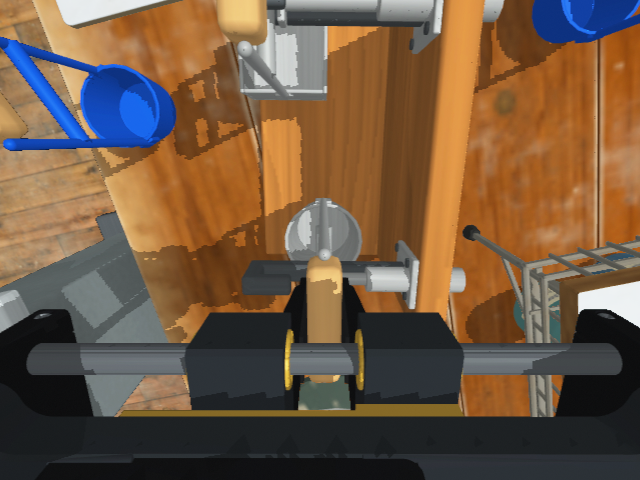

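View pics/s4c.png

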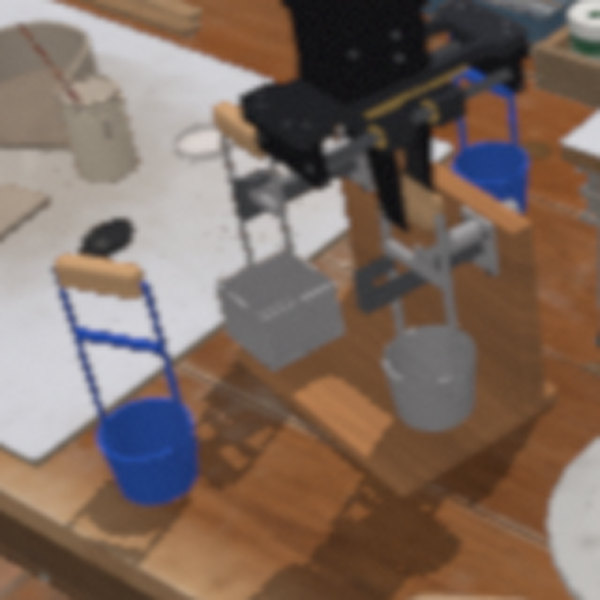

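Pushed back 30 mm; the bar is visibly behind the lip and the pail is upright. I'll lift 42 mm.

```bash
python3 -m pendant '[[0,0,-10,0],[0,0,-20,0],[0,0,-30,0],[0,0,-38,0],[0,0,-42,0],[0,0,-42,0]]'
python3 - <<'E'
from h import *
need(508.5,177,196,-12.5)
shot('scene','s5.png');shot('wrist','w5.png')
E
python3 -c "
import cv2
cv2.imwrite('pics/s5c.png',cv2.resize(cv2.imread('pics/s5.png')[150:310,140:300],(600,600),interpolation=2))"
```

```text
t: 6.48
eef_pos: [538.3, 170.7, 239.1]
tcp_rot: [3.14, -0.001, -0.218]
ft_force: [-0.1, -0.0, -1.7]
opening: 0.162
t 6.475 tcp [538.3 170.7 239.1] rot [ 1.799e+02 -5.000e-02 -1.248e+01] F [-0.1 -0.  -1.7] open 0.162
shift [-30.5   0.2  43.1] turn 0.0
```

View pics/s5c.png

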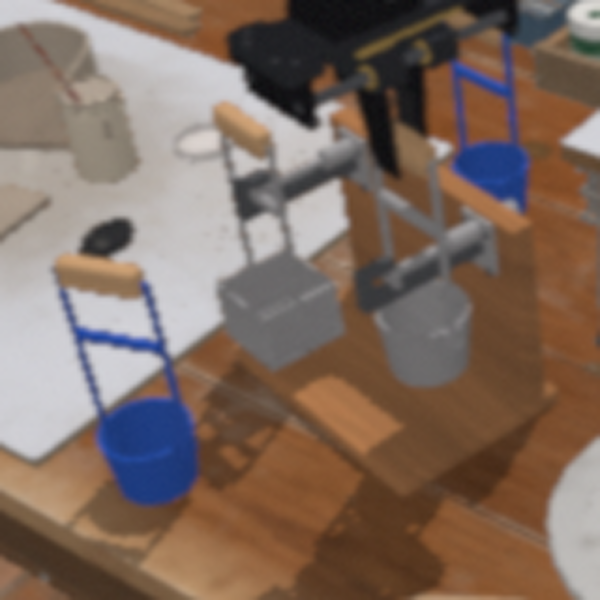

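The pail hangs free above the hook (force −1.7 N, its weight) with the bar above the lip and the rim below the arm. I'll draw it off 125 mm.

```bash
python3 -m pendant '[[-15,0,0,0],[-35,0,0,0],[-55,0,0,0],[-75,0,0,0],[-95,0,0,0],[-113,0,0,0],[-125,0,0,0],[-125,0,0,0]]'
python3 - <<'E'
from h import *
need(416,197,240,-12.5)
shot('scene','s6.png')
E
python3 -c "
import cv2
cv2.imwrite('pics/s6c.png',cv2.resize(cv2.imread('pics/s6.png')[150:310,140:300],(600,600),interpolation=2))"
```

```text
t: 7.58
eef_pos: [415.6, 197.9, 238.8]
tcp_rot: [3.14, -0.0, -0.217]
ft_force: [-0.3, -0.9, -1.3]
opening: 0.167
t 7.575 tcp [415.6 197.9 238.8] rot [ 1.7989e+02 -2.0000e-02 -1.2440e+01] F [-0.3 -0.9 -1.3] open 0.167
shift [ 0.6  0.8 -1.2] turn 0.1
```

View pics/s6c.png

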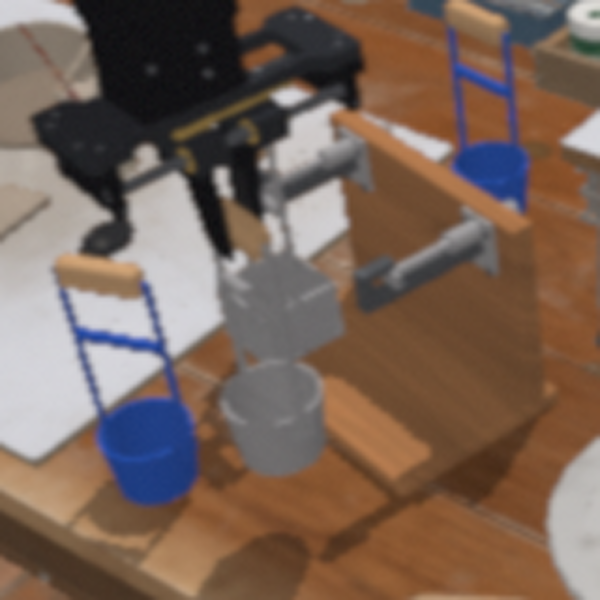

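```bash
python3 -m pendant '[[0,0,-25,0],[0,0,-55,0],[0,0,-85,0],[0,0,-105,0],[0,0,-105,0]]'
python3 - <<'E'
from h import *
print(env.state()['joints'].round(3))
need(490,-40,345,-40)
need(423,-322.5,345,-60)
s,p=shot('top','t7.png')
for n in ('top','scene'):
  p=vision.read_camera(n)
  for x in vision.regions_of(p,'board_top')[:2]:
    v,u=np.nonzero(x['pixels']);rc=cv2.minAreaRect(np.c_[u,v].astype(np.float32));print(n,x['confidence'],len(u),rc[1],onz(p,*rc[0],15),onz(p,u.mean(),v.mean(),15))
E
```

```text
t: 8.25
eef_pos: [417.0, 198.0, 344.6]
tcp_rot: [3.141, -0.003, -0.218]
ft_force: [0.1, -0.9, -2.0]
opening: 0.167
[ 0.301  0.13   1.739 -0.002  1.27   0.52 ]
t 8.25 tcp [417.  198.  344.6] rot [ 1.7996e+02 -1.6000e-01 -1.2480e+01] F [ 0.1 -0.9 -2. ] open 0.167
shift [1.227e+02 2.166e+02 1.000e-01] turn 27.5
t 8.25 tcp [417.  198.  344.6] rot [ 1.7996e+02 -1.6000e-01 -1.2480e+01] F [ 0.1 -0.9 -2. ] open 0.167
shift [1.183e+02 5.069e+02 3.000e-01] turn 47.5
top 0.66 3025 (55.578590393066406, 56.00285339355469) [ 423.282882   -322.58857531   15.        ] [ 422.93376973 -322.32129622   15.        ]
scene 0.59 3979 (70.65412139892578, 60.87577819824219) [ 416.1105132  -327.39030194   15.        ] [ 412.51240614 -329.95760407   15.        ]
scene 0.47 4766 (102.25636291503906, 79.20869445800781) [634.66422188 293.6218091   15.        ] [629.60692241 264.14005596  15.        ]
```

View pics/t7.png

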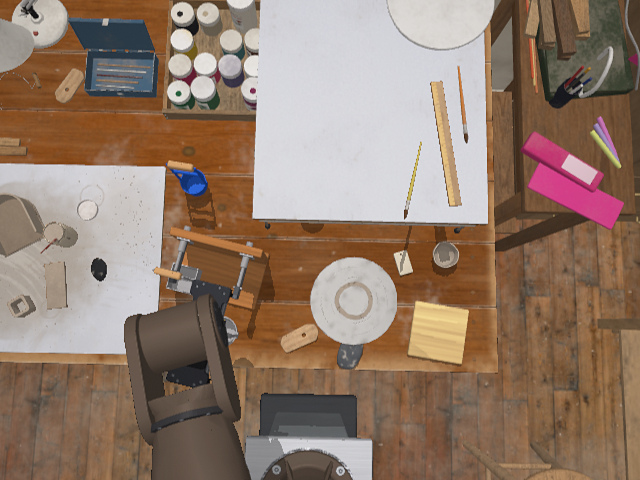

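```bash
python3 -m pendant '[[12,21,0,3],[32,58,0,7],[55,98,0,12],[78,140,0,18],[100,178,0,23],[116,205,0,26],[122,216,0,27.5],[122,216,0,27.5]]'
python3 -c "
from h import *
need(423,-322.5,345,-60)"
```

```text
t: 9.5
eef_pos: [488.5, -39.5, 342.8]
tcp_rot: [3.139, 0.0, -0.698]
ft_force: [1.4, 0.1, -1.3]
opening: 0.166
t 9.5 tcp [488.5 -39.5 342.8] rot [ 1.7982e+02  2.0000e-02 -4.0000e+01] F [ 1.4  0.1 -1.3] open 0.166
shift [131.8 258.9  -1.4] turn 20.0
```

```bash
python3 -m pendant '[[12,24,-1,2],[34,67,-1,5],[58,113,-1,9],[82,161,-1,13],[104,205,-1,16],[122,240,-1,19],[132,259,-1,20],[132,259,-1,20]]'
python3 - <<'E'
from h import *
need(423,-322.5,183,-60)
shot('scene','s8.png');shot('top','t8.png')
s=env.state();p=shot('wrist','w8.png')[1]
R=Ro.from_euler('xyz',s['tcp_rot']).as_matrix();M=np.array(p['tool_from_camera'])
for r in vision.find_in(p,'board_top'): print(r['confidence'],(s['eef_pos']+R@(M[:3,:3]@np.array(r['at'])+M[:3,3])).round(1),px(p,r['at']))
E
```

```text
t: 10.5
eef_pos: [423.2, -322.7, 344.3]
tcp_rot: [3.139, -0.0, -1.047]
ft_force: [0.9, 0.0, -2.5]
opening: 0.166
t 10.5 tcp [ 423.2 -322.7  344.3] rot [179.83  -0.   -59.99] F [ 0.9  0.  -2.5] open 0.166
shift [ -0.3  -0.4 161.3] turn 0.0
0.72 [ 449.3 -303.2   15. ] [321.42262042 175.55399792]
```

View pics/s8.png

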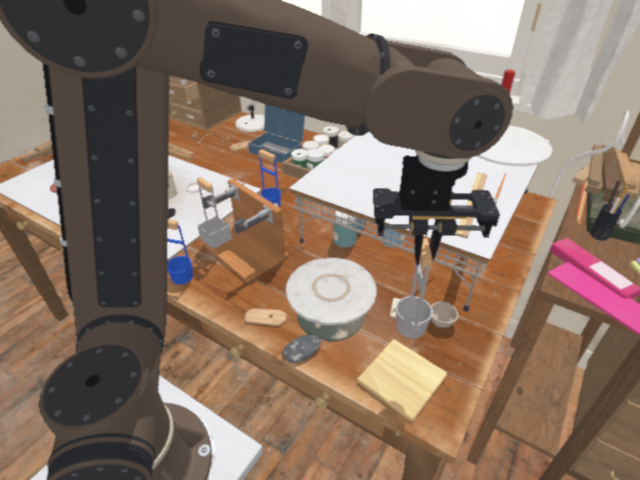

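View pics/w8.png

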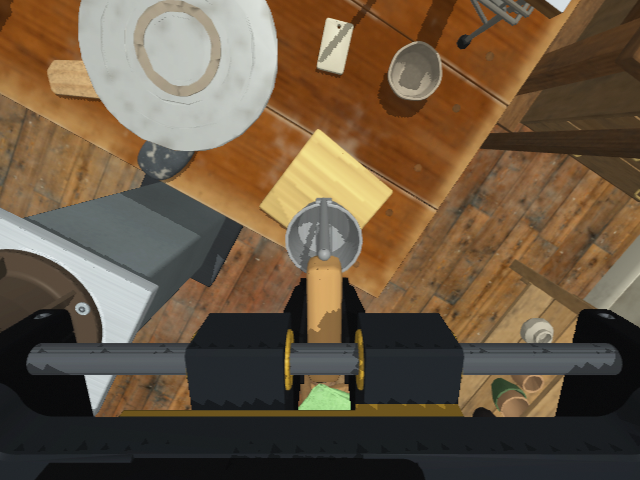

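Scene view: pail held upright at (413,318) above the board (402,380), caddy still on its hook. I'll check the board centre from the wrist view with the corners (317,129), (262,208), (392,192).

Run:
```python
from h import *
s=env.state();p=vision.read_camera('wrist')
R=Ro.from_euler('xyz',s['tcp_rot']).as_matrix();M=np.array(p['tool_from_camera'])
def wz(u,v,z):
    d=R@M[:3,:3]@np.linalg.inv(p['intrinsics'])@np.array([u,v,1.]);c=s['eef_pos']+R@M[:3,3]
    return (c+d*(z-c[2])/d[2]).round(1)
a,b,c=wz(317,129,15),wz(262,207,15),wz(392,191,15);print(a,b,c,'centre',(b+c)/2,np.linalg.norm(a-b),np.linalg.norm(a-c))
# pail rim centre at z = tcp+19-135
z=s['eef_pos'][2]+19-135;print('rim',wz(324,235,z))
S=vision.read_camera('scene')
cs=[onz(S,u,v,15) for u,v in [(392,342),(446,374),(412,411),(359,376)]];print('scene',np.mean(cs,0),[x.round() for x in cs])
```

```text
[ 500.5 -266.8   15. ] [ 367.3 -251.2   15. ] [ 481.1 -401.4   15. ] centre [ 424.2 -326.3   15. ] 134.11040228110568 135.9908820472902
rim [ 426.7 -320.3  228.7]
scene [ 422.22843456 -324.76419936   15.        ] [array([ 488., -270.,   15.]), array([ 474., -404.,   15.]), array([ 357., -376.,   15.]), array([ 370., -249.,   15.])]
```

```bash
python3 -m pendant '[[0,1,20,0],[0,1,50,0],[0,1,80,0],[0,1,110,0],[0,1,132,0],[0,1,145,0],[0,1,150,0],[0,1,150,0]]'
python3 -m pendant '[[0,0,2,0],[0,0,4,0],[0,0,6,0],[0,0,8,0],[0,0,9,0],[0,0,10,0],[0,0,10,0]]'
python3 - <<'E'
from h import *
need(423,-323.5,182,-60)
shot('scene','s9.png')
E
python3 -c "
import cv2
cv2.imwrite('pics/s9c.png',cv2.resize(cv2.imread('pics/s9.png')[250:430,320:500],(600,600),interpolation=2))"
```

```text
t: 11.8
eef_pos: [422.5, -322.6, 195.1]
tcp_rot: [3.139, -0.001, -1.045]
ft_force: [0.2, 0.5, -0.9]
opening: 0.168
t: 12.68
eef_pos: [422.5, -322.7, 185.0]
tcp_rot: [3.139, -0.001, -1.045]
ft_force: [-0.3, 1.0, -1.3]
opening: 0.168
t 12.675 tcp [ 422.5 -322.7  185. ] rot [ 1.7984e+02 -7.0000e-02 -5.9890e+01] F [-0.3  1.  -1.3] open 0.168
shift [ 1. -0.  3.] turn 0.1
```

View pics/s9c.png

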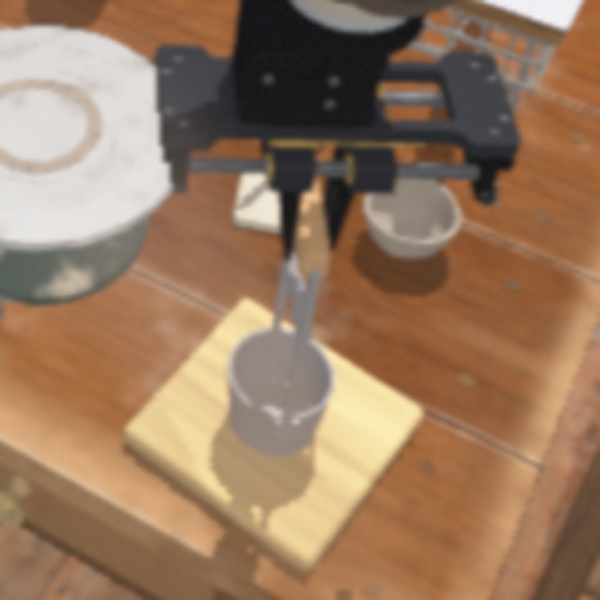

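The pail is nearly on the middle of the board. I'll go down in 1 mm steps until contact.

```bash
python3 -m pendant '[[0,0,1,0],[0,0,2,0],[0,0,2,0]]';python3 -m pendant '[[0,0,1,0],[0,0,1,0]]';python3 -m pendant '[[0,0,0,0],[0,0,0,0]]'
```

```text
t: 13.1
eef_pos: [422.5, -322.6, 183.0]
tcp_rot: [3.139, -0.001, -1.045]
ft_force: [0.4, 0.5, -1.7]
opening: 0.166
t: 13.35
eef_pos: [422.5, -322.7, 182.1]
tcp_rot: [3.139, -0.001, -1.045]
ft_force: [-0.7, -0.1, 0.4]
opening: 0.171
t: 13.6
eef_pos: [422.5, -322.7, 182.1]
tcp_rot: [3.139, -0.001, -1.045]
ft_force: [0.2, 0.3, -1.0]
opening: 0.168
```

```bash
python3 -m pendant '[[0,0,0.5,0],[0,0,0.5,0]]';python3 -m pendant '[[0,0,0.6,0],[0,0,0.6,0]]'; python3 -m pendant '[[0,0,0,0],[0,0,0,0]]'
```

```text
t: 13.85
eef_pos: [422.6, -322.8, 182.1]
tcp_rot: [3.139, -0.002, -1.045]
ft_force: [-0.7, 0.9, 4.8]
opening: 0.166
t: 14.1
eef_pos: [422.7, -322.9, 182.1]
tcp_rot: [3.139, -0.003, -1.045]
ft_force: [-2.3, 0.7, 7.6]
opening: 0.164
t: 14.35
eef_pos: [422.7, -322.9, 182.0]
tcp_rot: [3.139, -0.003, -1.045]
ft_force: [-0.5, -0.3, 1.3]
opening: 0.168
```

In contact. I'll open.

```bash
python3 -m pendant '[[0,0,0,0],[0,0,0,0],[0,0,0,0],[0,0,0,0],[0,0,0,0],[0,0,0,0],[0,0,0,0],[0,0,0,0]]' 0.3
python3 - <<'E'
from h import *
shot('wrist','w10.png');shot('scene','s10.png')
E
```

```text
t: 15.35
eef_pos: [422.7, -322.9, 182.1]
tcp_rot: [3.139, -0.003, -1.045]
ft_force: [1.1, -0.6, -0.3]
opening: 0.699
```

View pics/w10.png

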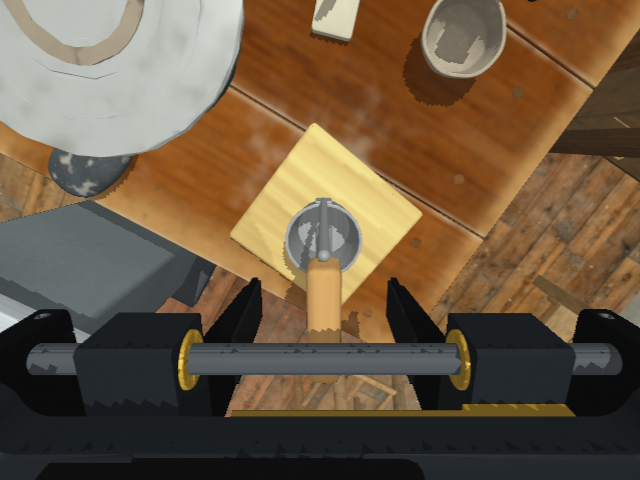

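The jaws (245..400) are clear of the handle (323,310), and the pail stands. I'll back straight up.

```bash
python3 -m pendant '[[0,0,-10,0],[0,0,-30,0],[0,0,-60,0],[0,0,-100,0],[0,0,-140,0],[0,0,-160,0],[0,0,-160,0]]'
python3 -m pendant '[[0,40,0,0],[0,90,0,0],[0,120,0,0],[0,120,0,0]]'
python3 - <<'E'
from h import *
s,p=shot('scene','s11.png');_,t=shot('top','t11.png')
for q in ['pail_grip','caddy_grip','board_top']:
  for n,x in (('scene',p),('top',t)):
    for r in vision.find_in(x,q): print(n,q,round(r['confidence'],2),world(x,r['at']).round())
for X in [(423,-324,200),(542,322.5,215)]: print(proj(p,X),proj(t,X))
E
```

```text
t: 16.32
eef_pos: [423.0, -322.5, 343.8]
tcp_rot: [3.14, -0.006, -1.045]
ft_force: [-0.2, 0.4, -1.5]
opening: 0.699
t: 16.82
eef_pos: [317.8, -383.2, 343.2]
tcp_rot: [3.14, -0.004, -1.048]
ft_force: [1.3, 0.2, 0.1]
opening: 0.701
scene pail_grip 0.77 [ 414. -330.   57.]
scene pail_grip 0.7 [791. 315.  82.]
top pail_grip 0.86 [790. 316.  52.]
top pail_grip 0.84 [ 420. -322.   68.]
top pail_grip 0.74 [394. 313.  47.]
scene caddy_grip 0.71 [534. 306.  68.]
scene caddy_grip 0.57 [583. 201.  57.]
top caddy_grip 0.81 [536. 319.  64.]
scene board_top 0.71 [ 394. -346.   15.]
top board_top 0.58 [ 432. -305.   13.]
[412.34022308 317.26246134] [458.36371999 333.97953698]
[204.27765237 183.56194156] [167.56953694 272.99913457]
```

View pics/s11.png

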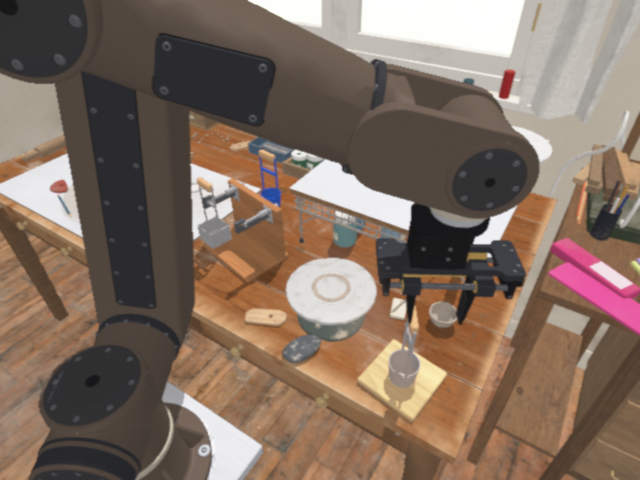

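View pics/t11.png

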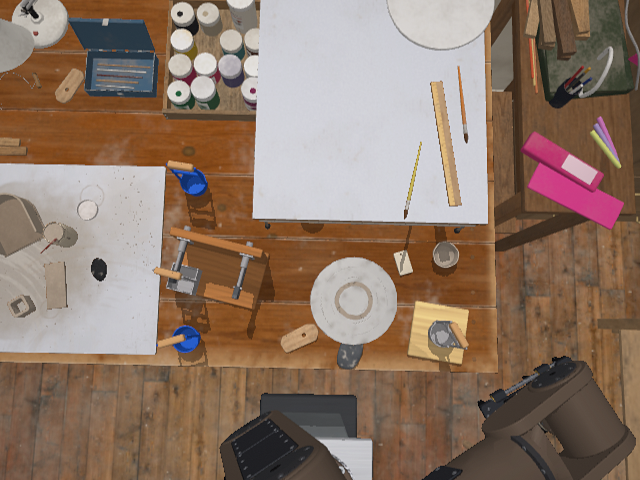

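The pail stands upright on the middle of the board: in the top view its handle is at (457,334), and a centred, upright pail would put it at (458,334). The caddy is still hanging at its starting spot, scene (205,184) and top (168,273).

```bash
python3 -c "
from h import *
print(env.state()['ft_force'],np.abs(env.state()['qvel']).max());print(job.job_done())"
```

```text
[ 0.87548638 -0.48728434  0.52164388] 0.0031813006198058904
the job is handed in; nothing more can be done
None
```

I took the round steel pail off its hook and stood it upright on the middle of the plywood board. I handed the job in at about 17 s; no verdict is reported.

- **Moves:** I gripped the pail by its handle and pushed it back 30 mm against the keeper. Then I raised it 42 mm, drew it off 125 mm and carried it over the banding wheel. It went down in 1 mm steps onto the board; I released it and moved the arm clear.
- **Pail:** In the last top view, the handle is within about 1–2 pixels (a few mm) of where a pail standing centred on the board would show. Both last views show it upright.
- **Caddy:** It still hangs on its hook, within about a pixel of its starting spot in both views.
- **Robot:** The arm was still and touching nothing. The highest force I saw reported was about 8 N, as the pail settled on the board.
- **Disagreements:**
  - The networks' own board positions were up to about 36 mm off: the scene ones because their masks took in the board's sides, the last ones because the pail hid part of it. I used the board's corners and the early top-view mask instead, which agreed within 4 mm.
  - The final networks' pail position from the scene camera was about 11 mm from the board's centre, and from the top camera about 4 mm. Both are well inside the 35 mm limit.

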